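# Draw the bottom blank from the stack chute and lay it on the drilling parallels

### The job

Draw the bottom aluminium blank straight out of its stack chute, leaving the aluminium blanks above it in the chute to settle flat, and lay it flat, centred and lengthwise on the two yellow drilling parallels. Keep hold of it until it is lying on them, do not drop it, then let go. Leave the red blanks and the nut, bush, tin and jar nearby alone.

Things in the scene. Friction and masses are not known exactly. Their poses are not given: they have to be found in the camera images.
- alu0: bottom aluminium blank, the one to take: plain bright flat bar, 100 x 36 x 12 mm (length x width x thickness), origin at the centre of its underside, x along its length, y across its width, z up; 0.09 to 0.15 kg. Lies on the chute floor (z = 20 mm), its nose poking 31 to 37 mm beyond the front lips to the chute's -x, free air below and beside. Drawing it along the chute's -x takes a few newtons; it is out when its origin is over 106 mm on the -x side of the chute's
- alu1: second aluminium blank, resting on the bottom one: 100 x 36 x 12 mm (length x width x thickness), origin at the centre of its underside, x along its length, y across its width, z up. Behind the lips; must stay in the chute and sinks 12 mm when the bottom one is gone (it may tip back for a moment while that is being drawn)
- alu2: third aluminium blank, on the second: 100 x 36 x 12 mm (length x width x thickness), origin at the centre of its underside, x along its length, y across its width, z up. Must stay in the chute
- alu3: top aluminium blank, on the third: 100 x 36 x 12 mm (length x width x thickness), origin at the centre of its underside, x along its length, y across its width, z up. Must stay in the chute
- chute_alu: fixed gravity stack chute with 4 aluminium blanks: green 4 mm walls on a dark wood block, open top. Origin: centre of underside, on the bench. x is its depth; the discharge slot is in its -x face, towards the robot (turned up to 20 degrees). Outside x +-55.5, y +-23.5, top z = 74 mm; steel foot 80 mm wide, 6 mm high, x -40 to 65. Inside 103 (x) by 39 mm (y).
- alu_slot (a point): middle of the lower edge of the aluminium chute's discharge slot, at floor height (20 mm above the bench), on the outer face of the lips, 55.5 mm to the -x side of the chute's origin. The slot is 39 mm wide and 15 mm high; above it two lips hold back the upper blanks. Axes as the chute; a blank is drawn along -x
- chute_red: fixed gravity stack chute with 3 red plastic blanks: green 4 mm walls on a dark wood block, open top. Origin: centre of underside, on the bench. x is its depth; the discharge slot is in its -x face, towards the robot (turned up to 20 degrees). Outside x +-55.5, y +-23.5, top z = 74 mm; steel foot 80 mm wide, 6 mm high, x -40 to 65. Inside 103 (x) by 39 mm (y). Leave alone
- red0: bottom red plastic blank, poking out of its chute in the same way, 100 x 36 x 12 mm (length x width x thickness), origin at the centre of its underside, x along its length, y across its width, z up. Leave alone
- red1: second red blank, 100 x 36 x 12 mm (length x width x thickness), origin at the centre of its underside, x along its length, y across its width, z up. Leave alone
- red2: top red blank, 100 x 36 x 12 mm (length x width x thickness), origin at the centre of its underside, x along its length, y across its width, z up. Leave alone
- rest: fixed drilling rest: dark steel plate 160 x 100 x 6 mm, origin at the centre of its underside, turned up to 20 degrees, with two yellow parallels 100 mm long (x), 10 wide, 22 high, at y = +-10 mm, tops 28 mm above the bench. The pair is 30 mm wide outside, so a blank overhangs 3 mm each side and fingers pass beside
- rest_top (a point): point midway between the two yellow parallels, level with their tops (28 mm above the bench); x along the parallels. The blank's underside centre belongs here, either way round
- oil_can: red and white tin, 60 mm across, 60 mm tall, at the right, leave alone; origin at centre of underside
- screw_jar: pale glass jar with white cap, 64 mm across, 65 mm tall, at the left, leave alone; origin at centre of underside
- hex_nut: loose steel nut, 26 mm across, 13 mm high, leave alone
- bush: loose brass bush, 28 mm across, 18 mm high, leave alone
There are look-alikes about, which are no part of the job. What is shaped like the alu0 but black or brown is not meant.

How it is judged:
By the outcome, as a careful person would: the job done as asked, in the order asked, and still so for the second after the job is handed in, with the robot touching nothing.
It also fails if it takes over 45 s, if anything falls off the work surface, if the arm or the gripper's body presses on something with over 40 N, if the wrist force passes 120 N, or if a joint passes its speed limit or range.

### The arm

A 6-joint arm with a two-finger parallel gripper is mounted at the origin on the work surface. World frame = base frame: x ahead of the robot, y to its left, z up, the work surface at z = 0. Lengths are in m, angles in degrees, forces in N, time in s.
With the tool pointing down it reaches from about 0.4 to 0.825 m from the base axis. Payload 7 kg.
Tool frame: the origin (TCP) lies on the centre line of the jaws, within the pads' length; the fingertips stand r.tip_reach ahead of it and the grasp point (between the pads) is the TCP (r.tip_reach is the distance from the TCP to the fingertips, in m); z points along the fingers, y is the line along which they close (so a half turn about z gives the same grasp; the last joint's range is limited). The gripper opens to 88 mm and grips with 3 to 60 N. Pads are 19 mm wide; open, the fingers measure 130 mm over their backs; the gripper's body (78 mm by 193 mm) begins 47 mm behind the grasp point.
Start: joints at [90.705, 20.546, 0.682, 0, -70.136, -16.507], TCP at [0.184, 0.649, 0.246] pointing down, gripper open.
Joint ranges: [-176.03, 176.03], [-82.01, 121.73], [-58.28, 71.71], [-173.87, 95.51], [-174.79, -0.11], [-173.66, 173.66]. Speed limits (degrees/s): [136.94, 136.94, 172.46, 180, 180, 180].

### API

Orientations are given as [roll, pitch, yaw] about the fixed x, y, z axes, in that order (R = Rz(yaw) Ry(pitch) Rx(roll)).
In Python, from plant import sensors, cams, r gives the robot as it stands.
- The arm moves only by the tool drive_tool, never from a script. Its argument "rows" is a list of rows, each an object of numbers: "fingers": the gripper's target within -1 to 1 (fully open at 1, half-way at 0, shut at -1); "x", "y", "z": the shift along the tool's x, y, z in m; "spin": the turn about the tool's z in rad. A call has 1 to 10 rows; each row is the pose to reach, as a shift and turn from the pose commanded when the call began, along the tool's axes at that moment; what a row does not reach only later rows make up. A row lasts 1/8 s, in which the tool goes at most 62.5 mm and 10.7 degrees, less where a joint would pass 70% of its speed; a pose out of reach is approached as far as the arm can. A call with a gripper value outside its range is refused whole. The fingers move at their own pace and stop on an object; "newtons" is the grip in N (left out, the last holds). Time passes only in rows, so rows that repeat a pose let the fingers close. It gives the time, the measured TCP pose, the force, the opening and the grip force at its end, in the units of the state.
- sensors.get_state(): the state, without advancing time (a new reading comes with each control period).
- cams.capture(name): name is "side" or "top" or "wrist"; returns a dict with "pixels" (400x640x3 uint8, red, green, blue), "intrinsics" (3x3 intrinsics, pixels), "eye" and "orientation" of the camera in the world; the wrist camera has in their place "T_tool_cam" (4x4, takes a point from camera to tool coordinates, whose origin is the TCP and whose axes are the flange's). Camera axes: x right, y up, looking along -z (the intrinsics and any distortion apply to the point x, -y, -z); pixel columns grow to the right and rows downward; lengths in m; the calibration is good to about 2 mm. A picture is of the moment at which its call begins: read the wrist's pose just before it. There is no depth.
- r.close_job(): hands the job in; it is judged then, once.
The state is a dict: "time_s": time; "joints": joint angles; "qd": joint speeds; "joint_torque": joint torques, N m; "tcp_pos": TCP position; "eef_rot": TCP orientation; "contact_force": force on the tool from outside, world axes, zero at the start; "moment": the same for the moment, N m; "gripper_width": finger opening in m; "gripper_force": force on a finger pad.
Only numpy, scipy, OpenCV 4.12 (cv2) and the standard library are available. Lean on these libraries where they do the work, as an engineer would, in place of code of your own. Each camera call takes 0.05 s, during which the arm holds its last target. There are 200 camera calls.

## Working session

There is one attempt and no reset: what is moved stays moved. The work goes in short steps, Python scripts to look and compute and a tool call to move; the robot and the scene stay as the last step left them, time stands still between calls to the robot, and variables do not carry over. Pictures are saved under pics/ and viewed, at most 10 in all, crops included, and the job is handed in when it is done.

Besides the shell and the picture viewer there is one more tool, called after ">>>" in YAML: its name, and indented under it one key for each argument. drive_tool: Moves the arm, as the interface text tells. Its arguments: {"type":"object","properties":{"rows":{"type":"array"},"newtons":{"type":"number"}},"required":["rows"]}

```bash
mkdir -p pics; ls; python3 - <<'E'
from plant import sensors,cams,r
import cv2,numpy as np
np.set_printoptions(precision=4,suppress=True)
s=sensors.get_state();print({k:np.round(v,3).tolist() for k,v in s.items()},r.tip_reach)
for n in ['top','side','wrist']:
    c=cams.capture(n);cv2.imwrite(f'pics/{n}0.png',c['pixels'][...,::-1]);print(n,{k:v for k,v in c.items() if k!='pixels'})
E
```

```text
pics
{'time_s': 0.0, 'joints': [90.704, 20.591, 0.633, -0.02, -70.135, -16.506], 'qd': [0.042, 0.05, 0.021, 0.029, 0.022, -0.095], 'joint_torque': [0.002, -58.272, 29.305, 6.997, 0.007, -0.0], 'tcp_pos': [0.184, 0.649, 0.245], 'eef_rot': [179.906, -0.009, -15.809], 'contact_force': [0.166, -0.141, -0.985], 'moment': [-0.011, -0.007, 0.032], 'gripper_force': 0.0, 'gripper_width': 0.088} 0.019
top {'intrinsics': array([[501.8134,   0.    , 316.1285],
       [  0.    , 501.8134, 195.1535],
       [  0.    ,   0.    ,   1.    ]]), 'eye': array([ 0.4094, -0.0035,  1.4154]), 'orientation': array([  9.311 ,   0.2325, -89.0716])}
side {'intrinsics': array([[379.449 ,   0.    , 328.8291],
       [  0.    , 379.449 , 203.5517],
       [  0.    ,   0.    ,   1.    ]]), 'eye': array([0.0889, 0.4748, 0.7795]), 'orientation': array([  45.1954,   -0.5294, -131.0265])}
wrist {'intrinsics': array([[275.3452,   0.    , 318.0881],
       [  0.    , 275.3452, 205.5113],
       [  0.    ,   0.    ,   1.    ]]), 'T_tool_cam': array([[ 0.0004,  0.9615,  0.2748,  0.0741],
       [ 1.    , -0.0002, -0.0005, -0.0008],
       [-0.0004,  0.2748, -0.9615, -0.1387],
       [ 0.    ,  0.    ,  0.    ,  1.    ]])}
```

View pics/top0.png

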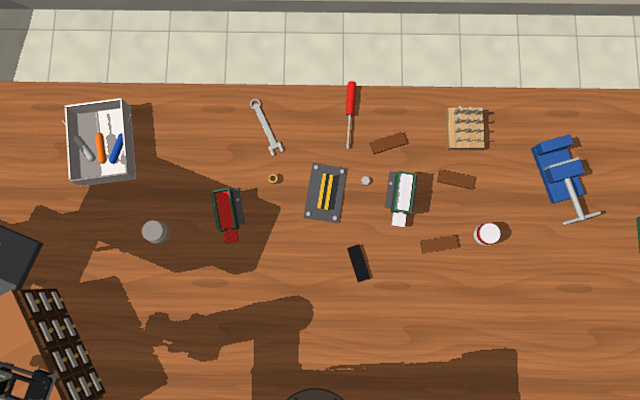

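View pics/side0.png

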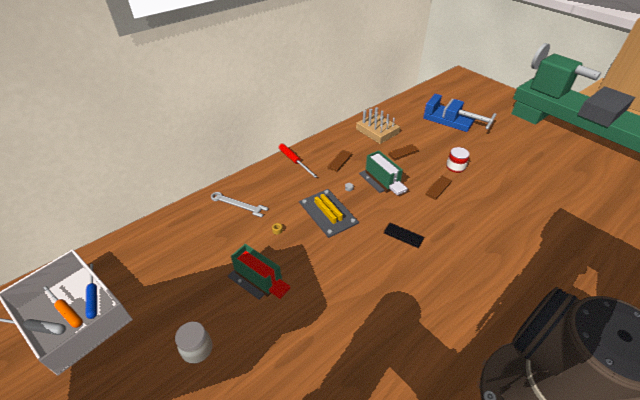

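The top view shows the aluminium chute at (403,192) with its bright nose at (400,219). The red chute is at (228,212), the rest at (325,192), the nut at (366,181) and the bush at (273,178). The black bar (359,263) and the brown bars (389,142), (457,179) and (440,243) are look-alikes. The bright bar in the green chute at (400,219) is the one that fits, so I'm enlarging it.

```bash
cat > h.py <<'E'
from plant import sensors,cams,r
import cv2,numpy as np
from scipy.spatial.transform import Rotation as Ro
np.set_printoptions(precision=4,suppress=True)
def cam(n):
    s=sensors.get_state();c=cams.capture(n)
    if n=='wrist':
        T=np.eye(4);T[:3,:3]=Ro.from_euler('xyz',s['eef_rot'],degrees=True).as_matrix();T[:3,3]=s['tcp_pos'];T=T@c['T_tool_cam']
        return c['pixels'],c['intrinsics'],T[:3,3],T[:3,:3]
    return c['pixels'],c['intrinsics'],np.array(c['eye']),Ro.from_euler('xyz',c['orientation'],degrees=True).as_matrix()
def ray(K,e,R,uv,z):
    d=np.linalg.inv(K)@[uv[0],uv[1],1];d=R@(d*[1,-1,-1]);return e+d*(z-e[2])/d[2]
def proj(K,e,R,P):
    p=(np.atleast_2d(P)-e)@R*[1,-1,-1];q=p@K.T;return q[:,:2]/q[:,2:]
def save(c,n,box=None,f=1):
    im=c[0][...,::-1]
    if box: u,v,w,h=box;im=im[v:v+h,u:u+w]
    cv2.imwrite(f'pics/{n}.png',cv2.resize(im,None,fx=f,fy=f,interpolation=cv2.INTER_CUBIC))
    np.savez(f'pics/{n}.npz',K=c[1],e=c[2],R=c[3])
E
python3 - <<'E'
from h import *
c=cam('top');save(c,'top1',(295,150,135,90),5.9)
for n,uv,z in [('nose',(400,219),.032),('rest',(325,192),.028),('chute',(403,192),.07)]: print(n,ray(*c[1:],uv,z))
E
```

```text
nose [ 0.5728 -0.2276  0.032 ]
rest [ 0.6461 -0.019   0.028 ]
chute [ 0.6422 -0.2304  0.07  ]
```

View pics/top1.png

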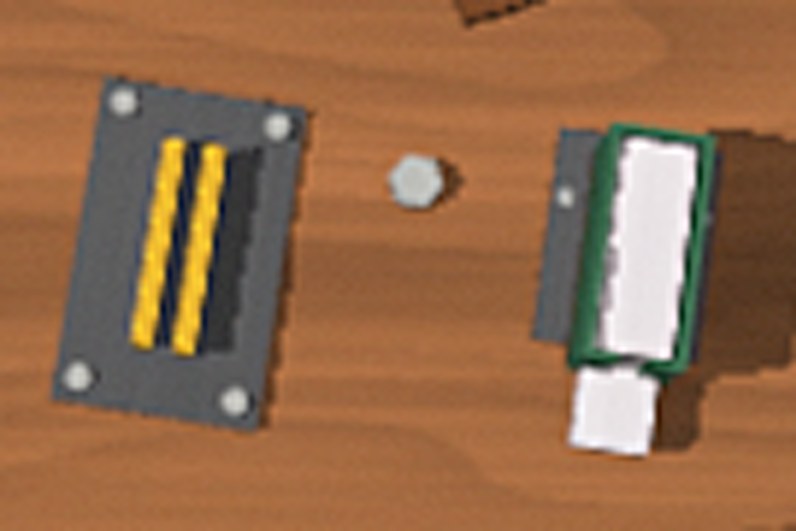

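The crop confirms it: the bright nose at crop (615,410) sticks out of the green chute holding bright bars. The parallels are at (160,245) and (200,250). I'm moving the wrist camera in for a closer look.

>>> drive_tool:
  rows:
    - {"x": 0.048, "y": 0.034, "z": 0.0, "fingers": 1}
    - {"x": 0.095, "y": 0.067, "fingers": 1}
    - {"x": 0.143, "y": 0.1, "fingers": 1}
    - {"x": 0.19, "y": 0.133, "fingers": 1}
    - {"x": 0.238, "y": 0.167, "fingers": 1}
    - {"x": 0.285, "y": 0.2, "fingers": 1}
    - {"x": 0.333, "y": 0.233, "fingers": 1}
    - {"x": 0.38, "y": 0.267, "fingers": 1}
    - {"x": 0.428, "y": 0.3, "fingers": 1}
    - {"x": 0.475, "y": 0.333, "fingers": 1}

```text
invalid input
```

>>> drive_tool:
  rows:
    - {"x": 0.048, "y": 0.034, "z": 0, "spin": 0, "fingers": 1}
    - {"x": 0.095, "y": 0.067, "z": 0, "spin": 0, "fingers": 1}
    - {"x": 0.143, "y": 0.1, "z": 0, "spin": 0, "fingers": 1}
    - {"x": 0.19, "y": 0.133, "z": 0, "spin": 0, "fingers": 1}
    - {"x": 0.238, "y": 0.167, "z": 0, "spin": 0, "fingers": 1}
    - {"x": 0.285, "y": 0.2, "z": 0, "spin": 0, "fingers": 1}
    - {"x": 0.333, "y": 0.233, "z": 0, "spin": 0, "fingers": 1}
    - {"x": 0.38, "y": 0.267, "z": 0, "spin": 0, "fingers": 1}
    - {"x": 0.428, "y": 0.3, "z": 0, "spin": 0, "fingers": 1}
    - {"x": 0.475, "y": 0.333, "z": 0, "spin": 0, "fingers": 1}

```text
time_s: 1.45
tcp_pos: [0.5512, 0.1981, 0.2457]
eef_rot: [-180.0, -0.0, -15.8]
contact_force: [0.4, -0.1, -0.2]
gripper_width: 0.0877
gripper_force: 0.0
```

>>> drive_tool:
  rows:
    - {"x": 0.01, "y": 0.055, "z": 0, "spin": -0.02, "fingers": 1}
    - {"x": 0.02, "y": 0.11, "z": 0.01, "spin": -0.04, "fingers": 1}
    - {"x": 0.032, "y": 0.165, "z": 0.02, "spin": -0.06, "fingers": 1}
    - {"x": 0.043, "y": 0.22, "z": 0.03, "spin": -0.08, "fingers": 1}
    - {"x": 0.054, "y": 0.275, "z": 0.045, "spin": -0.1, "fingers": 1}
    - {"x": 0.065, "y": 0.33, "z": 0.045, "spin": -0.12, "fingers": 1}
    - {"x": 0.078, "y": 0.385, "z": 0.045, "spin": -0.12, "fingers": 1}
    - {"x": 0.078, "y": 0.391, "z": 0.045, "spin": -0.12, "fingers": 1}
    - {"x": 0.078, "y": 0.391, "z": 0.045, "spin": -0.12, "fingers": 1}

```text
time_s: 2.58
tcp_pos: [0.5185, -0.1981, 0.2004]
eef_rot: [-180.0, 0.0, -9.0]
contact_force: [0.4, 0.9, 1.1]
gripper_width: 0.0877
gripper_force: 0.0
```

```bash
python3 - <<'E'
from h import *
print(sensors.get_state()['tcp_pos'],sensors.get_state()['qd'])
c=cam('wrist');save(c,'w1',None,1.25)
E
```

```text
[ 0.5185 -0.1981  0.2004] [ 1.7875 -0.3252 -0.1177  0.0012  0.1389 -0.2177]
```

View pics/w1.png

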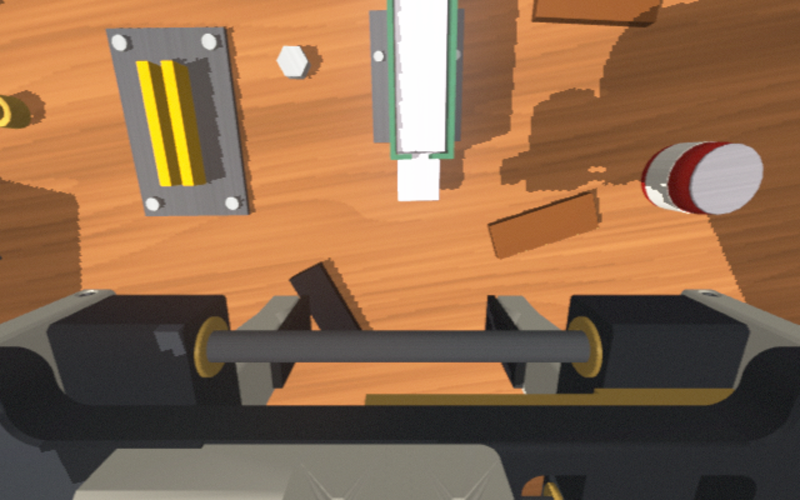

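The wrist view shows the nose at (418,180), the slot lips at y≈155, the parallels at (155,125) and (183,122), and a brown bar at (543,225) right of the nose. I'm enlarging the nose and the rest side by side.

```bash
python3 - <<'E'
import cv2,numpy as np
im=cv2.resize(cv2.imread('pics/w1.png'),(640,400),interpolation=cv2.INTER_AREA)
f=lambda u,v,w,h,s:cv2.resize(im[v:v+h,u:u+w],None,fx=s,fy=s,interpolation=cv2.INTER_CUBIC)
a=f(100,40,66,118,5);b=f(290,70,94,118,5)
cv2.imwrite('pics/w1c.png',np.hstack([a,b]))
E
```

```text
(no output)
```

View pics/w1c.png

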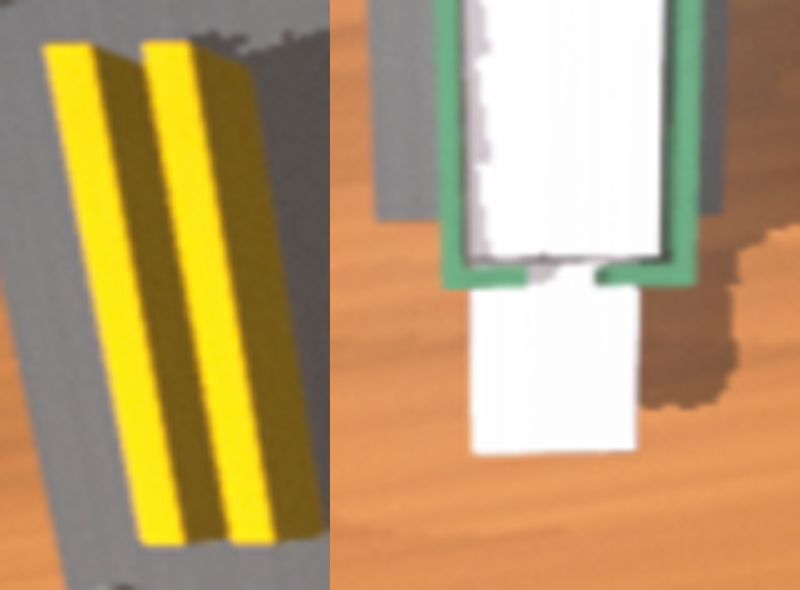

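```bash
python3 - <<'E'
from h import *
d=np.load('pics/w1.npz');C=(d['K'],d['e'],d['R'])
f=lambda p,z,o,dx:ray(*C,((p[0]-dx+.5)/5-.5+o[0],(p[1]+.5)/5-.5+o[1]),z)[:2]
L=np.linalg.norm
def ang(a,b): v=b-a;return np.degrees(np.arctan2(v[1],v[0]))
P=[f(p,.028,(100,40),0) for p in [(43,45),(192,42),(276,545),(142,545)]]
c=np.mean(P,0);print('rest',c,'len',L(P[0]-P[3]),L(P[1]-P[2]),'wid',L(P[0]-P[1]),L(P[2]-P[3]),'yaw',ang(P[3],P[0]),ang(P[2],P[1]))
N=[f(p,.032,(290,70),330) for p in [(472,455),(636,451),(638,290),(472,290)]]
print('nose tip',(N[0]+N[1])/2,'w',L(N[0]-N[1]),L(N[2]-N[3]),'yaw',ang(N[0],N[3]),ang(N[1],N[2]),ang(N[0],N[1])+90)
T=[f(p,.074,(290,70),330) for p in [(441,287),(696,286)]]
print('chute front',np.mean(T,0),L(T[0]-T[1]),ang(*T)+90)
W=[f(p,.074,(290,70),330) for p in [(434,1),(704,1)]]
print('wall yaw',ang(T[0],W[0]),ang(T[1],W[1]))
# brown bar front/left corners
K=1.25
for p in [(490,225),(499,257),(601,222),(594,190),(290,275),(362,330)]: print(ray(*C,(p[0]/K,p[1]/K),.01)[:2])
E
```

```text
rest [ 0.6487 -0.0191] len 0.09920489110525717 0.09974488728436241 wid 0.030198611481132634 0.02972309701189065 yaw -8.327696468547602 -8.60164998733275
nose tip [ 0.5538 -0.2213] w 0.036333427797637395 0.035627131146646555 yaw -8.99906129031804 -7.8376832444504725 -7.607407059644004
chute front [ 0.5889 -0.2266] 0.04720809881505201 -8.777958807336049
wall yaw -7.896006218209586 -8.106361257004613
[ 0.5166 -0.2878]
[ 0.483  -0.2939]
[ 0.5028 -0.394 ]
[ 0.5347 -0.3873]
[ 0.4971 -0.0841]
[ 0.4252 -0.1445]
```

All sizes match: parallels 99.5 x 30 mm, nose 36 mm wide and 35 mm out, chute 47 mm wide. The chute and rest yaws are both about -8.4°. I'm moving above the nose.

>>> drive_tool:
  rows:
    - {"x": 0.025, "y": 0.008, "z": 0.03, "spin": -0.01, "fingers": 1}
    - {"x": 0.0525, "y": 0.017, "z": 0.06, "spin": -0.01, "fingers": 1}
    - {"x": 0.0525, "y": 0.017, "z": 0.08, "spin": -0.01, "fingers": 1}
    - {"x": 0.0525, "y": 0.017, "z": 0.08, "spin": -0.01, "fingers": 1}
    - {"x": 0.0525, "y": 0.017, "z": 0.08, "spin": -0.01, "fingers": 1}

```text
time_s: 3.25
tcp_pos: [0.5687, -0.2218, 0.1216]
eef_rot: [180.0, -0.1, -8.3]
contact_force: [0.7, -0.3, 0.3]
gripper_width: 0.0877
gripper_force: 0.0
```

```bash
python3 - <<'E'
from h import *
s=sensors.get_state();print(s['tcp_pos'],s['eef_rot'])
c=cam('wrist');save(c,'w2',(180,120,280,180),2.8)
# predicted pixels: nose corners
a=np.radians(-8.4);x=np.array([np.cos(a),np.sin(a),0]);y=np.array([-x[1],x[0],0]);t=np.array([.5538,-.2213,.032])
print([(proj(*c[1:],p)[0]-[180,120])*2.8 for p in [t+.018*y,t-.018*y,t+.018*y+.035*x,t-.018*y+.035*x]])
E
```

```text
[ 0.5687 -0.2218  0.1216] [179.9895  -0.0698  -8.2553]
[array([336.9402, 311.6982]), array([450.6608, 311.9803]), array([335.2411, 203.9534]), array([453.6075, 204.2696])]
```

View pics/w2.png

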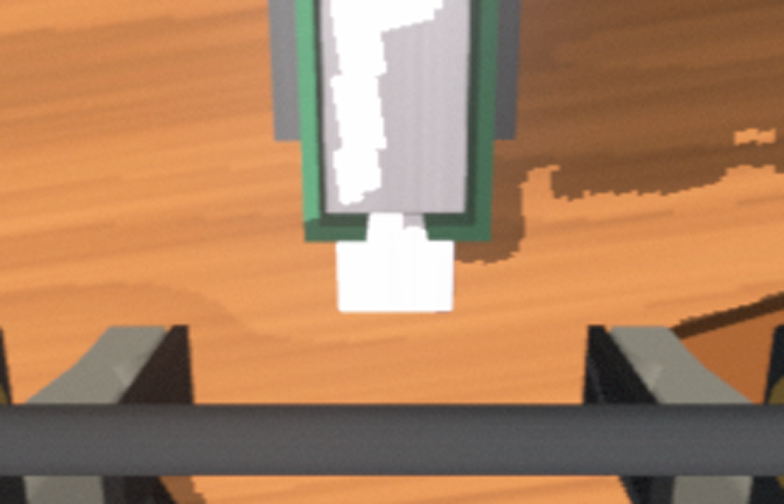

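The picture shows the nose corners at (337,312) and (454,312), as predicted to within half a millimetre. I'm descending.

>>> drive_tool:
  rows:
    - {"x": -0.001, "y": 0.0015, "z": 0.03, "spin": 0, "fingers": 1}
    - {"x": -0.001, "y": 0.0015, "z": 0.055, "spin": 0, "fingers": 1}
    - {"x": -0.001, "y": 0.0015, "z": 0.07, "spin": 0, "fingers": 1}
    - {"x": -0.001, "y": 0.0015, "z": 0.08, "spin": 0, "fingers": 1}
    - {"x": -0.001, "y": 0.0015, "z": 0.086, "spin": 0, "fingers": 1}
    - {"x": -0.001, "y": 0.0015, "z": 0.086, "spin": 0, "fingers": 1}
    - {"x": -0.001, "y": 0.0015, "z": 0.086, "spin": 0, "fingers": 1}

```text
time_s: 4.18
tcp_pos: [0.5672, -0.2241, 0.0351]
eef_rot: [180.0, -0.1, -8.3]
contact_force: [-0.1, 0.3, -0.2]
gripper_width: 0.0872
gripper_force: 0.0
```

>>> drive_tool:
  rows:
    - {"x": 0, "y": -0.0007, "z": 0.0005, "spin": 0, "fingers": 0.1}
    - {"x": 0, "y": -0.0007, "z": 0.0005, "spin": 0, "fingers": 0}
    - {"x": 0, "y": -0.0007, "z": 0.0005, "spin": 0, "fingers": -0.1}
    - {"x": 0, "y": -0.0007, "z": 0.0005, "spin": 0, "fingers": -1}
    - {"x": 0, "y": -0.0007, "z": 0.0005, "spin": 0, "fingers": -1}
    - {"x": 0, "y": -0.0007, "z": 0.0005, "spin": 0, "fingers": -1}
    - {"x": 0, "y": -0.0007, "z": 0.0005, "spin": 0, "fingers": -1}
    - {"x": 0, "y": -0.0007, "z": 0.0005, "spin": 0, "fingers": -1}
  newtons: 35

```text
time_s: 5.18
tcp_pos: [0.5668, -0.2234, 0.034]
eef_rot: [180.0, 0.0, -8.4]
contact_force: [0.3, -0.4, 0.8]
gripper_width: 0.0353
gripper_force: 35.0
```

>>> drive_tool:
  rows:
    - {"x": -0.003, "y": 0, "z": 0, "spin": 0, "fingers": -1}
    - {"x": -0.007, "y": 0, "z": 0, "spin": 0, "fingers": -1}
    - {"x": -0.012, "y": 0, "z": 0, "spin": 0, "fingers": -1}
    - {"x": -0.017, "y": 0, "z": 0, "spin": 0, "fingers": -1}
    - {"x": -0.022, "y": 0, "z": 0, "spin": 0, "fingers": -1}
    - {"x": -0.027, "y": 0, "z": 0, "spin": 0, "fingers": -1}
    - {"x": -0.032, "y": 0, "z": 0, "spin": 0, "fingers": -1}
    - {"x": -0.037, "y": 0, "z": 0, "spin": 0, "fingers": -1}
    - {"x": -0.042, "y": 0, "z": 0, "spin": 0, "fingers": -1}
    - {"x": -0.046, "y": 0, "z": 0, "spin": 0, "fingers": -1}

```text
time_s: 6.42
tcp_pos: [0.5204, -0.2166, 0.034]
eef_rot: [180.0, 0.1, -8.4]
contact_force: [1.6, -0.8, -0.1]
gripper_width: 0.0358
gripper_force: 35.0
```

>>> drive_tool:
  rows:
    - {"x": -0.005, "y": 0, "z": 0, "spin": 0, "fingers": -1}
    - {"x": -0.01, "y": 0, "z": 0, "spin": 0, "fingers": -1}
    - {"x": -0.015, "y": 0, "z": 0, "spin": 0, "fingers": -1}
    - {"x": -0.02, "y": 0, "z": 0, "spin": 0, "fingers": -1}
    - {"x": -0.025, "y": 0, "z": 0, "spin": 0, "fingers": -1}
    - {"x": -0.031, "y": 0, "z": 0, "spin": 0, "fingers": -1}
    - {"x": -0.038, "y": 0, "z": 0, "spin": 0, "fingers": -1}
    - {"x": -0.044, "y": 0, "z": 0, "spin": 0, "fingers": -1}
    - {"x": -0.044, "y": 0, "z": 0, "spin": 0, "fingers": -1}

```text
time_s: 7.55
tcp_pos: [0.4773, -0.2102, 0.0341]
eef_rot: [-180.0, 0.0, -8.4]
contact_force: [0.4, 0.4, -1.3]
gripper_width: 0.0356
gripper_force: 35.0
```

```bash
python3 - <<'E'
from h import *
s=sensors.get_state();print(s['tcp_pos'],s['eef_rot'],s['gripper_width'])
c=cam('wrist');save(c,'w3',(180,60,280,200),2.8)
a=np.radians(s['eef_rot'][2]);x=np.array([np.cos(a),np.sin(a),0]);y=np.array([-x[1],x[0],0]);t=np.array([*s['tcp_pos'][:2],.032])
print([(proj(*c[1:],p)[0]-[180,60])*2.8 for p in [t+.018*y+.086*x,t-.018*y+.086*x]])
E
```

```text
[ 0.4773 -0.2102  0.0341] [-179.9981    0.0097   -8.3541] 0.035568139741466887
[array([285.8735, 115.4726]), array([495.8197, 115.5597])]
```

View pics/w3.png

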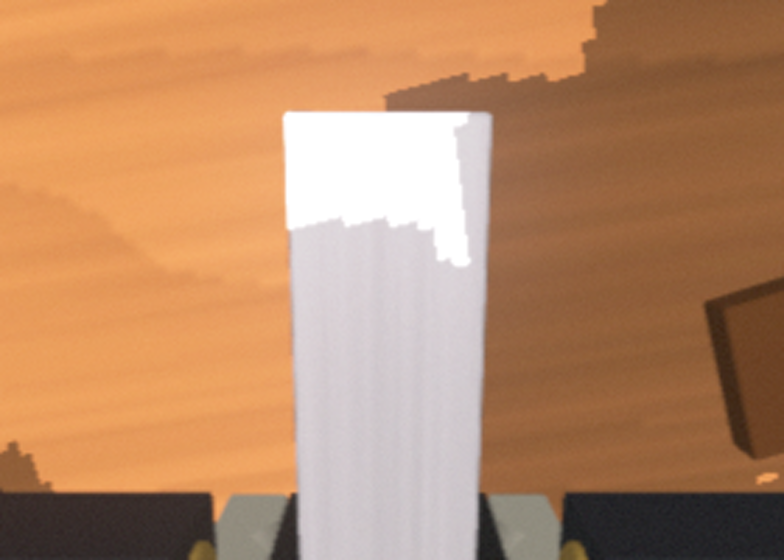

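The blank is drawn out level and straight: its rear corners are at (284,113) and (492,113), within 0.5 mm of the prediction. I'm lifting it and carrying it across.

>>> drive_tool:
  rows:
    - {"x": 0, "y": 0, "z": -0.01, "spin": 0, "fingers": -1}
    - {"x": 0, "y": 0, "z": -0.03, "spin": 0, "fingers": -1}
    - {"x": 0.005, "y": -0.01, "z": -0.05, "spin": 0, "fingers": -1}
    - {"x": 0.02, "y": -0.04, "z": -0.06, "spin": 0, "fingers": -1}
    - {"x": 0.04, "y": -0.08, "z": -0.06, "spin": 0, "fingers": -1}
    - {"x": 0.06, "y": -0.12, "z": -0.06, "spin": 0, "fingers": -1}
    - {"x": 0.08, "y": -0.16, "z": -0.06, "spin": 0, "fingers": -1}
    - {"x": 0.097, "y": -0.196, "z": -0.06, "spin": 0.002, "fingers": -1}
    - {"x": 0.1055, "y": -0.214, "z": -0.06, "spin": 0.002, "fingers": -1}
    - {"x": 0.1055, "y": -0.214, "z": -0.06, "spin": 0.002, "fingers": -1}

```text
time_s: 8.85
tcp_pos: [0.6138, -0.013, 0.0942]
eef_rot: [-180.0, -0.0, -8.4]
contact_force: [-0.5, -0.0, -2.2]
gripper_width: 0.0357
gripper_force: 35.0
```

```bash
python3 - <<'E'
from h import *
s=sensors.get_state();print(s['tcp_pos'],s['eef_rot'],s['gripper_width'])
c=cam('wrist');save(c,'w4',(180,40,280,200),2.8)
g=lambda p:(proj(*c[1:],p)[0]-[180,40])*2.8
R=Ro.from_euler('xyz',s['eef_rot'],degrees=True).as_matrix();P=lambda *v:s['tcp_pos']+R@np.array(v)
print('blank rear top',g(P(.0864,-.018,.002)),g(P(.0864,.018,.002)))
E
```

```text
[ 0.6138 -0.013   0.0942] [-179.9995   -0.0044   -8.3859] 0.035731611835843224
blank rear top [285.6915 168.911 ] [496.0183 168.9993]
```

View pics/w4.png

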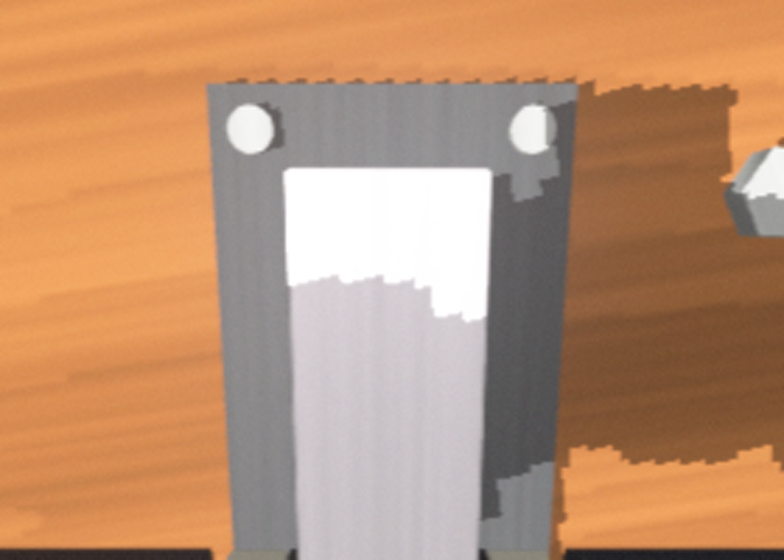

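The blank is still level, with rear corners at (284,169) and (492,169). It sits over the plate, whose far corners are at (208,84) and (578,84), and I'm using those to check the rest's centre.

```bash
python3 - <<'E'
from h import *
d=np.load('pics/w4.npz');C=(d['K'],d['e'],d['R'])
A=[ray(*C,(p[0]/2.8+180,p[1]/2.8+40),.006)[:2] for p in [(208,85),(578,85)]]
v=A[1]-A[0];yaw=np.degrees(np.arctan2(v[1],v[0]))+90
x=np.array([np.cos(np.radians(-8.45)),np.sin(np.radians(-8.45))])
c=np.mean(A,0)-.08*x
B=[ray(*C,(p[0]/2.8+180,p[1]/2.8+40),.0922)[:2] for p in [(284,169),(492,169)]]
print(A,np.hypot(*v),yaw,c,'blank centre',np.mean(B,0)-.05*x)
E
```

```text
[array([0.7347, 0.0184]), array([ 0.7202, -0.0799])] 0.09932999810320127 -8.361239371653113 [ 0.6483 -0.019 ] blank centre [ 0.6499 -0.0177]
```

>>> drive_tool:
  rows:
    - {"x": -0.001, "y": 0.001, "z": 0.015, "spin": 0, "fingers": -1}
    - {"x": -0.001, "y": 0.001, "z": 0.03, "spin": 0, "fingers": -1}
    - {"x": -0.001, "y": 0.001, "z": 0.04, "spin": 0, "fingers": -1}
    - {"x": -0.001, "y": 0.001, "z": 0.045, "spin": 0, "fingers": -1}
    - {"x": -0.001, "y": 0.001, "z": 0.045, "spin": 0, "fingers": -1}
    - {"x": -0.001, "y": 0.001, "z": 0.045, "spin": 0, "fingers": -1}

```text
time_s: 9.65
tcp_pos: [0.6125, -0.0147, 0.0494]
eef_rot: [-180.0, -0.0, -8.5]
contact_force: [0.3, -0.3, -1.8]
gripper_width: 0.0359
gripper_force: 35.0
```

On target (0.6124, -0.0143). I'm lowering the last 7.5 mm gently.

>>> drive_tool:
  rows:
    - {"x": 0, "y": -0.0003, "z": 0.003, "spin": 0, "fingers": -1}
    - {"x": 0, "y": -0.0003, "z": 0.005, "spin": 0, "fingers": -1}
    - {"x": 0, "y": -0.0003, "z": 0.006, "spin": 0, "fingers": -1}
    - {"x": 0, "y": -0.0003, "z": 0.007, "spin": 0, "fingers": -1}
    - {"x": 0, "y": -0.0003, "z": 0.0075, "spin": 0, "fingers": -1}
    - {"x": 0, "y": -0.0003, "z": 0.0075, "spin": 0, "fingers": -1}
    - {"x": 0, "y": -0.0003, "z": 0.0075, "spin": 0, "fingers": -1}

```text
time_s: 10.52
tcp_pos: [0.6122, -0.0144, 0.042]
eef_rot: [-180.0, -0.0, -8.5]
contact_force: [-2.9, 0.4, 5.0]
gripper_width: 0.0359
gripper_force: 35.0
```

The force went from -1.8 to +5 N, so it is resting on the parallels. I'm letting go.

>>> drive_tool:
  rows:
    - {"x": 0, "y": 0, "z": 0, "spin": 0, "fingers": -1}
    - {"x": 0, "y": 0, "z": 0, "spin": 0, "fingers": -1}
    - {"x": 0, "y": 0, "z": 0, "spin": 0, "fingers": -0.1}
    - {"x": 0, "y": 0, "z": 0, "spin": 0, "fingers": 0}
    - {"x": 0, "y": 0, "z": 0, "spin": 0, "fingers": 0.2}
    - {"x": 0, "y": 0, "z": 0, "spin": 0, "fingers": 0.4}
    - {"x": 0, "y": 0, "z": 0, "spin": 0, "fingers": 0.5}
    - {"x": 0, "y": 0, "z": 0, "spin": 0, "fingers": 0.5}
  newtons: 8

```text
time_s: 11.52
tcp_pos: [0.6122, -0.0144, 0.0415]
eef_rot: [180.0, 0.0, -8.5]
contact_force: [0.1, -0.4, -0.2]
gripper_width: 0.065
gripper_force: 0.0
```

Rise, then back off for a clear view of the result.

>>> drive_tool:
  rows:
    - {"x": 0, "y": 0, "z": -0.01, "spin": 0, "fingers": 0.5}
    - {"x": 0, "y": 0, "z": -0.03, "spin": 0, "fingers": 0.5}
    - {"x": 0, "y": 0, "z": -0.07, "spin": 0, "fingers": 0.5}
    - {"x": -0.02, "y": 0.01, "z": -0.11, "spin": 0, "fingers": 0.5}
    - {"x": -0.06, "y": 0.03, "z": -0.15, "spin": 0, "fingers": 0.5}
    - {"x": -0.1, "y": 0.06, "z": -0.16, "spin": 0, "fingers": 0.5}
    - {"x": -0.11, "y": 0.08, "z": -0.16, "spin": 0, "fingers": 0.5}
    - {"x": -0.11, "y": 0.08, "z": -0.16, "spin": 0, "fingers": 0.5}
    - {"x": -0.11, "y": 0.08, "z": -0.16, "spin": 0, "fingers": 0.5}

```text
time_s: 12.65
tcp_pos: [0.4923, -0.0773, 0.2015]
eef_rot: [180.0, -0.0, -8.5]
contact_force: [0.4, 0.2, -0.2]
gripper_width: 0.0659
gripper_force: 0.0
```

```bash
python3 - <<'E'
from h import *
s=sensors.get_state();print(s['tcp_pos'],s['eef_rot'])
c=cam('wrist');save(c,'w5',(180,0,320,200),2.5)
g=lambda p:(proj(*c[1:],p)[0]-[180,0])*2.5
a=np.radians(-8.45);x=np.array([np.cos(a),np.sin(a),0]);y=np.array([-x[1],x[0],0]);t=np.array([.6486,-.019,.04])
print('ideal blank',[g(t+i*.05*x+j*.018*y) for i,j in [(1,1),(1,-1),(-1,-1),(-1,1)]])
h=np.array([.5889,-.2266,0])+.0555*x
for z in (.056,.068): print('alu top at',z,[g(h+[0,0,z]+i*.05*x+j*.018*y) for i,j in [(-1,-1),(-1,1),(1,1),(1,-1)]])
E
```

```text
[ 0.4923 -0.0773  0.2015] [179.9942  -0.01    -8.4888]
ideal blank [array([ 80.5689, -24.4836]), array([177.6717, -24.4961]), array([194.0293, 261.922 ]), array([106.3628, 261.9482])]
alu top at 0.056 [array([747.6897, 182.701 ]), array([652.4004, 182.7251]), array([ 688.5948, -141.0291]), array([ 795.1383, -141.0354])]
alu top at 0.068 [array([766.3963, 176.4591]), array([666.6828, 176.4839]), array([ 706.5425, -164.95  ]), array([ 818.6472, -164.955 ])]
```

View pics/w5.png

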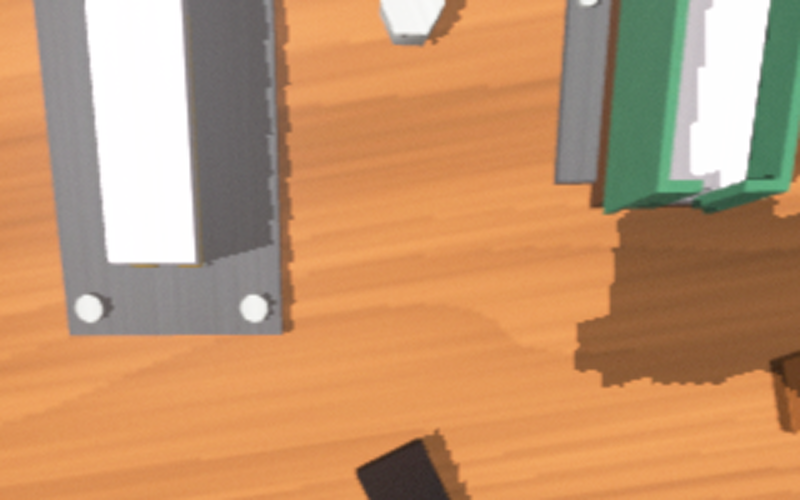

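The blank's near corners are at (108,263) and (197,263), within 1 mm of ideal, and a sliver of yellow shows below it. The stack's front corner at (748,184) matches a top sunk to 56 mm. One last look from the top for the whole.

```bash
python3 - <<'E'
from h import *
c=cam('top');save(c,'t2',(295,150,135,90),5.9)
g=lambda p:(proj(*c[1:],p)[0]-[295,150])*5.9
a=np.radians(-8.45);x=np.array([np.cos(a),np.sin(a),0]);y=np.array([-x[1],x[0],0]);t=np.array([.6486,-.019,.04]);h=np.array([.5889,-.2266,.056])+.0555*x
for t in (t,h): print([g(t+i*.05*x+j*.018*y).round() for i,j in [(1,1),(1,-1),(-1,-1),(-1,1)]])
E
```

```text
[array([157., 130.]), array([232., 142.]), array([198., 348.]), array([123., 336.])]
[array([618., 140.]), array([694., 152.]), array([665., 361.]), array([588., 349.])]
```

View pics/t2.png

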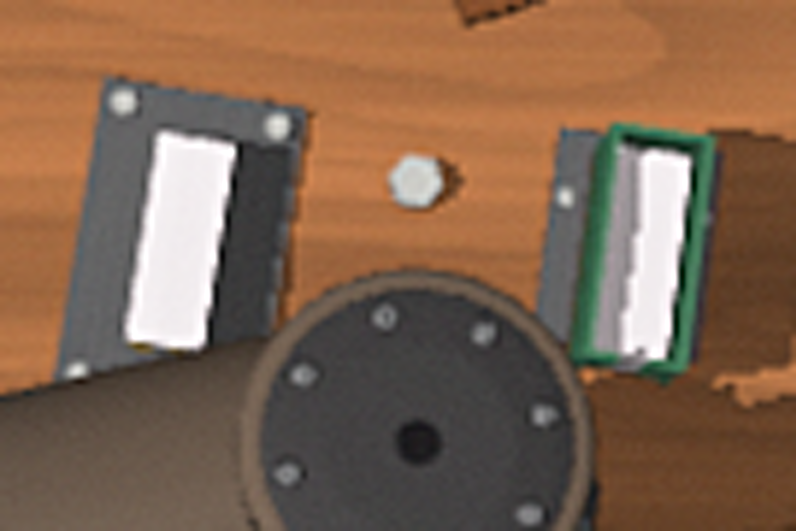

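The blank spans (158,132) to (205,349), centred on the parallels. The remaining stack is inside the chute and sunk, and the nut hasn't moved. I'm handing the job in.

```bash
python3 -c "
from plant import r
print(r.close_job())"
```

```text
the job is handed in; nothing more can be done
None
```

The bottom aluminium blank was drawn out and lies lengthwise on the parallels, centred to within about 1 mm in the camera checks; the other three sank 12 mm in the chute, nothing else was touched, and the job was handed in at about 13 s (no verdict returned).

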